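Gauge a turned blank in the taper slot and sort it

ROBOT

A 6-joint arm with a two-finger parallel gripper is mounted at the origin on a cart in front of the work surface, level with it; the furniture and walls round the work are solid. World frame = base frame: x ahead of the robot, y to its left, z up, the work surface at z = 0. Lengths are in m, angles in rad, forces in N, time in s.
With the tool pointing down it reaches from about 0.375 to 0.975 m from the base axis. Payload 3.8 kg.
Tool frame: the origin (TCP) lies at the very end of the fingers, on their centre line; the grasp point (between the pads) lies bot.grip_point_offset behind it (bot.grip_point_offset is the distance from the TCP to the grasp point, in m); z points along the fingers, y is the line along which they close (so a half turn about z gives the same grasp; the last joint's range is limited). The gripper opens to 85 mm and grips with 20 to 120 N. Pads are 22 mm wide; open, the fingers measure 114 mm over their backs; the gripper's body (76 mm by 85 mm) begins 54 mm behind the grasp point. The pads swing forward as they close: fully open they stand 13 mm farther back than shut.
Start: joints at [1.284, 0.264, 1.604, -0, 1.274, -0.037], TCP at [0.167, 0.654, 0.231] pointing down, gripper open.
Joint ranges: [-2.63, 2.63], [-0.94, 2.18], [0.31, 2.57], [-1.31, 4.45], [0, 2.66], [-2.55, 2.55]. Speed limits (rad/s): [2.57, 2.57, 3.14, 3.14, 3.14, 3.14].

INTERFACE

Orientations are given as a rotation vector (axis times angle).
In Python, from workcell import bot, vision gives the robot as it stands.
- The arm moves only by the tool play_rows, never from a script. Its argument "rows" is a list of rows, each an object of numbers: "dx", "dy", "dz": the shift along the tool's x, y, z as a fraction of full scale; "roll": the turn about the tool's z as a fraction of full scale; "fingers": the closure, from 0 (fully open) to 1 (shut). In form: [{"dx": .., "dy": .., "dz": .., "roll": .., "fingers": ..}, ...]. A call has 1 to 20 rows; each row shifts and turns the commanded pose from where the row before left it, along the tool's axes as they then stand; what a row does not reach is not made up. Full scale, the value 1, is 0.04 m for a shift and 4 degrees for a turn. A row lasts 1/12 s, in which the tool goes at most 41.7 mm and 7.16 degrees, less where a joint would pass 70% of its speed; a pose out of reach is approached as far as the arm can. A call with a number of a shift or a turn outside -1 to 1 is refused whole. A call with a gripper value outside its range is refused whole. The fingers move at their own pace and stop on an object; "grip_force" is the grip in N (left out, the last holds). Time passes only in rows, so rows that do not move let the fingers close. It gives the time, the measured TCP pose, the force and the opening at its end, in the units of the state.
- bot.read_state(): the state, without advancing time (a new reading comes with each control period).
- vision.read_camera(name): name is "scene" or "side" or "wrist"; returns a dict with "pixels" (384x512x3 uint8, red, green, blue), "depth" (384x512 float32, m along the optical axis (not along the pixel's ray), 0 where there is no reading), "fx", "fy", "cx", "cy" (pixels), "R" (3x3) and "t" (3): a world point X has camera coordinates R X + t. Camera axes: x right, y down, z forward; pixel columns grow to the right and rows downward; lengths in m; the calibration is good to about 2 mm. A picture is of the moment at which its call begins.
- bot.finish_job(): hands the job in, once; it reports no verdict.
The state is a dict: "time": time; "q": joint angles; "joint_vel": joint speeds; "joint_torque": joint torques, N m; "tool_pos": TCP position; "tcp_rot": TCP orientation; "wrist_force": force on the tool from outside, world axes, zero at the start; "torque": the same for the moment, N m; "width": opening from 0.0 (shut) to 1.0 (fully open).
Only numpy, scipy, OpenCV 4.12 (cv2) and the standard library are available. Lean on these libraries where they do the work, as an engineer would, in place of code of your own. Each camera call takes 0.05 s, during which the arm holds its last target. There are 200 camera calls.

TASK

Take the brass blank from the middle hole of the wooden block, lower its shank into the wide end of the steel taper gauge and slide it along the slot until it wedges lightly between both cheeks - feel for the stop, never force it. Read in which of the three bands it stopped, then take it out and put it shank down into the matching pocket of the wooden tray: the narrowest pocket for the far narrow band, the middle-sized one for the middle band, the widest for the band at the mouth. Leave the other two blanks in their holes, the tray where it is, and everything else alone.

Things in the scene. Friction and masses are not known exactly. Their poses are not given: they have to be found in the camera images.
- pin_a_head (a point): one of three turned brass punch blanks with like heads: head (bar stub) 18 mm across, 30 mm long; below it a round shank 36 mm long; about 85 g. The shank is roughly 9, 11 or 13 mm thick (as turned, up to 0.4 mm off); which is not known and must be gauged. This point: centre of the head, 51 mm above the foot, 15 mm above the shoulder; grip here. z: from foot to head
- pin_a_foot (a point): the centre of the lower end of the shank of the blank with pin_a_head, 51 mm below that point
- pin_b_head (a point): one of three turned brass punch blanks with like heads: head (bar stub) 18 mm across, 30 mm long; below it a round shank 36 mm long; about 85 g. The shank is roughly 9, 11 or 13 mm thick (as turned, up to 0.4 mm off); which is not known and must be gauged. This point: centre of the head, 51 mm above the foot, 15 mm above the shoulder; grip here. z: from foot to head
- pin_b_foot (a point): the centre of the lower end of the shank of the blank with pin_b_head, 51 mm below that point
- pin_c_head (a point): one of three turned brass punch blanks with like heads: head (bar stub) 18 mm across, 30 mm long; below it a round shank 36 mm long; about 85 g. The shank is roughly 9, 11 or 13 mm thick (as turned, up to 0.4 mm off); which is not known and must be gauged. This point: centre of the head, 51 mm above the foot, 15 mm above the shoulder; grip here. z: from foot to head
- pin_c_foot (a point): the centre of the lower end of the shank of the blank with pin_c_head, 51 mm below that point
- pin_block: wooden block, 46 mm (its x) by 128 mm (its y) by 40 mm high, fixed; three upright blind holes 14.5 mm wide and 37 mm deep in a row along its y, 42 mm apart. A blank stands loosely in each, shank down, its shoulder resting on the top of the block. Origin: centre of the underside
- hole_0 (a point): mouth of the hole at the +y end of the block's row, at the level of the block's top (40 mm above the bench)
- hole_1 (a point): mouth of the hole at the middle of the block's row, at the level of the block's top (40 mm above the bench)
- hole_2 (a point): mouth of the hole at the -y end of the block's row, at the level of the block's top (40 mm above the bench)
- gauge: steel taper gauge fixed to the bench: plate 150 x 74 x 8 mm carrying two bars (cheeks) set in a narrow V. The slot runs along the gauge's x; its floor is 8 mm, the cheek tops 30 mm above the bench. Slot width in mm = 11 - x/10, x in mm from the centre: 16 at the mouth (x = -50, rounded lead-in), 6 at the far end (x = +50). Origin: centre of the underside; x from mouth to narrow end, z up
- gauge_mid (a point): middle of the slot (x = 0 of the gauge), level with the cheek tops. Two heavy lines engraved across the cheeks at x = -5 and +15 mm divide the slot into three bands: a 13 mm shank sticks in the mouth band, 11 mm in the middle band, 9 mm in the far band. Slight taper: the push grows over a few mm; 4 to 7 N is ample, over 10 N marks the brass. It backs out toward the mouth
- gauge_mouth (a point): the wide end of the slot, on its centre line, at the level of the cheek tops
- cheek_left: the bar on the +y side of the slot, 100 x 16 x 22 mm, part of the gauge; origin on the gauge's centre, on the base plate
- cheek_right: the same on the -y side of the slot
- tray: open wooden sorting tray, loose, 600 g: 66 mm (its x) by 148 mm (its y), walls 42 mm high and 5 mm thick, floor 4 mm; three pockets in a row along its y, all 56 mm long in x, of growing width: 32 mm, 42 mm, 54 mm from its -y end to its +y end. Origin: centre of the underside; it may stand turned any way
- pocket_small (a point): centre of the floor of the tray's 32 mm wide pocket (-53 mm along the tray's y, 38 mm below the rim), for thin (9 mm) blanks; x and y as the tray's
- pocket_middle (a point): centre of the floor of the tray's 42 mm wide pocket (-11 mm along the tray's y, 38 mm below the rim), for 11 mm blanks; x and y as the tray's
- pocket_large (a point): centre of the floor of the tray's 54 mm wide pocket (42 mm along the tray's y, 38 mm below the rim), for thick (13 mm) blanks; x and y as the tray's
- oil_vial: small square glass vial with a dark cap, 30 x 34 x 64 mm, a bystander; origin: centre of the underside
- loupe: folding loupe lying open, 55 x 85 x 15 mm, a bystander; origin: centre of the underside
- pliers: flat pliers, 35 x 129 x 11 mm, a bystander; origin: centre of the underside
- scriber: thin brass scriber, 10 x 188 x 10 mm, a bystander; origin: centre of the underside
Not all that is in view belongs to the job. Leave any green or red look-alike of the part that bears pin_a_head alone.

How it is judged:
By the outcome, as a careful person would: the job done as asked, in the order asked, and still so for the second after the job is handed in, with the robot touching nothing.
It also fails if it takes over 53 s, if anything falls off the work surface, if the arm or the gripper's body presses on something with over 40 N, if the wrist force passes 120 N, or if a joint passes its speed limit or range.

## Working session

There is one attempt and no reset: what is moved stays moved. The work goes in short steps, Python scripts to look and compute and a tool call to move; the robot and the scene stay as the last step left them, time stands still between calls to the robot, and variables do not carry over. Pictures are saved under pics/ and viewed, on a budget of 10 in all, crops included, one or two more only if the job needs it, and the job is handed in when it is done.

Besides the shell and the picture viewer there is one more tool, called after "Request:" by a JSON object that holds its "op" and its "data". play_rows: Moves the arm, as the interface text tells. Its arguments: {"type":"object","properties":{"rows":{"type":"array","items":{"type":"object","properties":{"dx":{"type":"number","minimum":-1,"maximum":1},"dy":{"type":"number","minimum":-1,"maximum":1},"dz":{"type":"number","minimum":-1,"maximum":1},"roll":{"type":"number","minimum":-1,"maximum":1},"fingers":{"type":"number"}}}},"grip_force":{"type":"number"}},"required":["rows"]}

```bash
ls; mkdir -p pics; cat > h.py <<'E'
import numpy as np, cv2
from workcell import bot, vision
from scipy.spatial.transform import Rotation as Ro
def world(c,u,v,d=None):
    d=c["depth"][int(round(v)),int(round(u))] if d is None else d
    p=np.array([(u-c["cx"])/c["fx"]*d,(v-c["cy"])/c["fy"]*d,d]); return c["R"].T@(p-c["t"])
def onplane(c,u,v,z):
    o=-c["R"].T@c["t"]; r=c["R"].T@np.array([(u-c["cx"])/c["fx"],(v-c["cy"])/c["fy"],1]); return o+r*(z-o[2])/r[2]
def cloud(c):
    v,u=np.mgrid[:384,:512]; d=c["depth"]
    p=np.stack([(u-c["cx"])/c["fx"]*d,(v-c["cy"])/c["fy"]*d,d],-1); return (p-c["t"])@c["R"]
def proj(c,X):
    p=c["R"]@np.array(X)+c["t"]; return np.array([c["fx"]*p[0]/p[2]+c["cx"],c["fy"]*p[1]/p[2]+c["cy"]])
def save(c,n): cv2.imwrite(n,c["pixels"][...,::-1])
E
python3 - <<'E'
from h import *
import pickle
for n in ("scene","side","wrist"):
    c=vision.read_camera(n); pickle.dump(c,open(n+"0.pkl","wb"))
    print(n,c["fx"],c["R"].round(3).tolist(),(-c["R"].T@c["t"]).round(3)); 
    save(c,f"pics/{n}0.png")
a=cv2.imread("pics/scene0.png"); b=cv2.imread("pics/side0.png")
cv2.imwrite("pics/both.png",cv2.resize(np.vstack([a,b]),None,fx=.78,fy=.78))
s=bot.read_state(); print(s, bot.grip_point_offset)
E
```

```text
pics
scene 461.8791260375816 [[-0.634, -0.774, 0.005], [-0.298, 0.238, -0.924], [0.714, -0.587, -0.382]] [-0.065  0.785  0.388]
side 492.44098392602217 [[-0.982, -0.187, -0.018], [-0.058, 0.395, -0.917], [0.179, -0.899, -0.399]] [0.36  1.186 0.457]
wrist 343.85796128003926 [[0.248, 0.969, -0.001], [0.935, -0.238, 0.264], [0.255, -0.067, -0.965]] [0.101 0.67  0.372]
{'time': 0.15, 'q': array([ 1.28408992e+00,  2.64580741e-01,  1.60506329e+00, -1.80742953e-05,
        1.27369585e+00, -3.69059573e-02]), 'joint_vel': array([-4.93564130e-04, -2.19500244e-03, -3.78197097e-03, -2.33129099e-04,
       -1.22345619e-03,  7.16923268e-05]), 'joint_torque': array([ 5.42985308e-04, -5.15899765e+01, -3.67960310e+01,  2.22461546e-05,
        8.00070295e-03, -6.47776164e-05]), 'tool_pos': array([0.16671857, 0.6535032 , 0.23024598]), 'tcp_rot': array([-3.91324865e-01, -3.11685747e+00,  2.71283961e-03]), 'wrist_force': array([0.94364079, 0.41657024, 0.12045636]), 'torque': array([-0.00389237,  0.01564947, -0.00165909]), 'width': 0.9967029210287677} 0.0187
```

View pics/scene0.png

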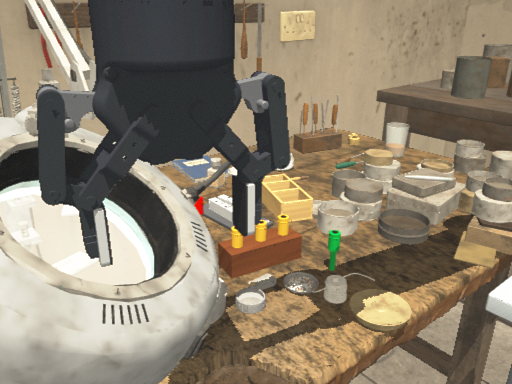

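View pics/side0.png

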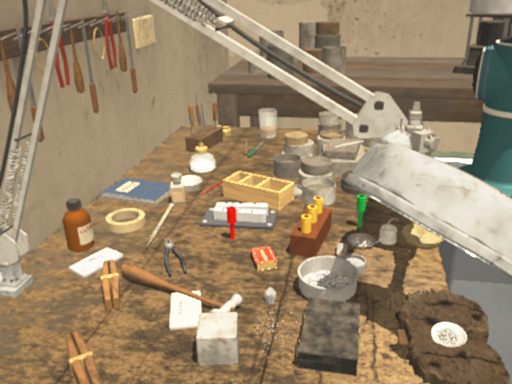

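The scene view shows the brown block at about (260,250), with brass heads at (237,238), (261,231) and (283,225). In the side view the heads are at (306,222), (312,212) and (318,202). The gauge is at about (240,214) and the tray at (258,188). Possible mix-ups are the red look-alike at side (232,222), the green one at side (361,208) and the two outer brass blanks. My choice is the middle brass head at side (312,212).

```bash
cat > m.py <<'E'
from h import *
import pickle,sys
for n in ("scene","side"):
    c=pickle.load(open(n+"0.pkl","rb")); P=cloud(c); hsv=cv2.cvtColor(c["pixels"],cv2.COLOR_RGB2HSV)
    m=cv2.inRange(hsv,(20,190,120),(32,255,255))
    k,l,st,ce=cv2.connectedComponentsWithStats(m)
    for i in range(1,k):
        if st[i,4]>25:
            q=P[(l==i)]; top=q[q[:,2]>np.percentile(q[:,2],70)]
            print(n,"brass",st[i],ce[i].round(1),"med",np.median(q,0).round(4),"zmax",q[:,2].max().round(4), "top",top.mean(0).round(4))
    print(n,"hues", {k:(hsv[v].tolist(),P[v].round(3).tolist()) for k,v in dict(block=((235,318)if n=="side" else (252,260)),gauge=((214,240)if n=="side" else (208,220)),tray=((195,245) if n=="side" else (205,290))).items()})
E
python3 m.py
python3 - <<'E'
import cv2,numpy as np
a=cv2.imread("pics/side0.png")[150:270,180:360]; b=cv2.imread("pics/scene0.png")[160:290,170:330]
a=cv2.resize(a,(800,533//1)); cv2.imwrite("pics/c1.png",a)
E
```

```text
scene brass [278 218  10  17 144] [282.7 226.6] med [0.4097 0.3233 0.0534] zmax 0.0698 top [0.4109 0.323  0.0642]
scene brass [256 224  10  17 145] [260.4 232.6] med [0.4165 0.3644 0.0538] zmax 0.0678 top [0.4174 0.3635 0.0637]
scene brass [232 230  11  18 142] [236.4 239.2] med [0.4241 0.4059 0.0523] zmax 0.0683 top [0.4253 0.4062 0.0631]
scene hues {'block': ([11, 160, 116], [0.403, 0.376, 0.03]), 'gauge': ([21, 23, 191], [0.587, 0.319, 0.023]), 'tray': ([20, 125, 239], [0.497, 0.221, 0.033])}
side hues {'block': ([10, 157, 109], [0.408, 0.404, 0.035]), 'gauge': ([19, 33, 206], [0.571, 0.318, 0.023]), 'tray': ([17, 134, 204], [0.586, 0.205, 0.015])}
```

View pics/c1.png

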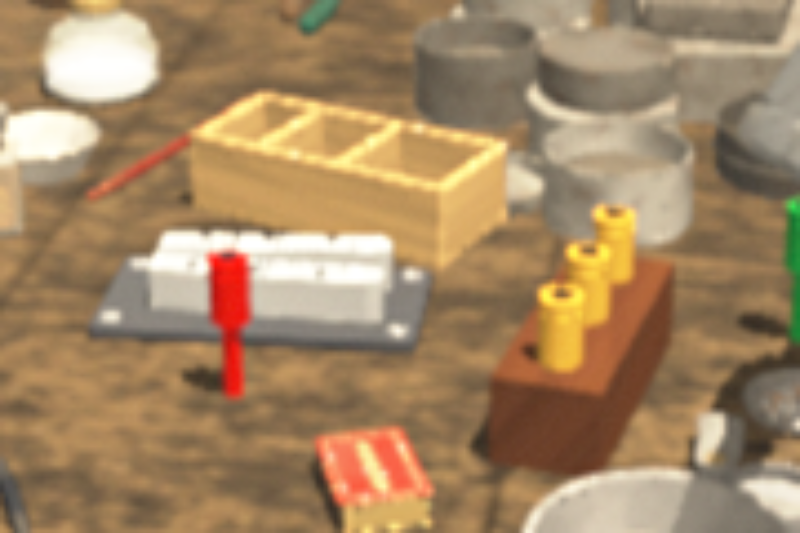

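The crop shows three upright brass blanks in the brown block. The middle head is at crop (588,285), with the red decoy at (229,290) in front of the gauge. Before moving I'll check what stands tall near the path (lamp, white shade) and get rough poses of the gauge and tray.

```bash
python3 - <<'E'
from h import *
import pickle
for n in ("scene","side","wrist"):
    c=pickle.load(open(n+"0.pkl","rb")); P=cloud(c); ok=c["depth"]>0
    print(n,"tcp px",proj(c,[.167,.654,.231]).round())
    for z0,z1 in ((.1,.2),(.2,.35),(.35,.6)):
        m=ok&(P[...,2]>z0)&(P[...,2]<z1)&(P[...,0]>0)&(P[...,0]<.9)&(P[...,1]>-.1)&(P[...,1]<.9)
        H,_,_=np.histogram2d(P[m][:,0],P[m][:,1],bins=[np.arange(0,.91,.1),np.arange(-.1,.91,.1)]); print(z0,z1); print(H.astype(int))
# gauge cheeks/tray tops
c=pickle.load(open("side0.pkl","rb")); P=cloud(c); hsv=cv2.cvtColor(c["pixels"],cv2.COLOR_RGB2HSV)
box=np.zeros((384,512),bool); box[165:245,190:300]=1
m=box&(abs(P[...,2]-.030)<.004)&(hsv[...,1]<60)&(hsv[...,2]>150); q=P[m]
print("cheek",cv2.minAreaRect((q[:,:2]*1000).astype(np.float32)), m.sum())
m=box&(abs(P[...,2]-.042)<.003)&(hsv[...,1]>80); q=P[m]
print("tray",cv2.minAreaRect((q[:,:2]*1000).astype(np.float32)), m.sum())
m=(P[...,2]<.08)&(P[...,2]>.02)&(hsv[...,1]>220)&box&((hsv[...,0]<4)|(hsv[...,0]>176)); print("red",np.median(P[m],0).round(3),P[m][:,2].max())
E
```

```text
scene tcp px [178. 259.]
0.1 0.2
[[   0    0    0    0    0    0    0    0    0    0]
 [   0    0    0    0    0    0    3 4677 2080    0]
 [  63   67    0    0    0    0   70 1285    0    0]
 [   0    0    0    0    0    0    0    0    0    0]
 [   0    0    0    0    0    0    0    0    0    0]
 [   0    0    0    0    0    0    0    0    0    0]
 [   0    0    0    0    0    0    0    0    0    0]
 [   0    0    0    0    0    0    0    0    0    0]
 [   0    0    0    0    0    0    5   17    0    0]]
0.2 0.35
[[    0     0     0     0     0     0     0     0     0     0]
 [    0     0     0     0     0     0  2506 20407 18927     0]
 [    0     0     0     0     0     0  1181  9655  5975     0]
 [    0     0     0     0     0     0     0  2062   377     0]
 [    0     0     0     0     0     0     0   192     0     0]
 [    0     0     0     0     0     0     0     0     0     0]
 [    0     0     0     0     0     0     0     0     0     0]
 [    0     0     0     0     0     0    27   307     0     0]
 [    0     0     0     0     0     0   209   194     0     0]]
0.35 0.6
[[ 
[... 2918 characters left out ...]
  0     0     0     0     0]
 [    0     0     0     0     0     0     0     0     0     0]
 [    0     0     0     0     0     0     0     0     0     0]
 [    0     0     0     0     0     0     0     0     0     0]]
0.35 0.6
[[0 0 0 0 0 0 0 0 0 0]
 [0 0 0 0 0 0 0 0 0 0]
 [0 0 0 0 0 0 0 0 0 0]
 [0 0 0 0 0 0 0 0 0 0]
 [0 0 0 0 0 0 0 0 0 0]
 [0 0 0 0 0 0 0 0 0 0]
 [0 0 0 0 0 0 0 0 0 0]
 [0 0 0 0 0 0 0 0 0 0]
 [0 0 0 0 0 0 0 0 0 0]]
cheek ((556.3638305664062, 203.9676971435547), (254.0227508544922, 113.38880157470703), 78.69888305664062) 420
tray ((543.4205932617188, 276.32684326171875), (157.42796325683594, 320.77490234375), 10.489416122436523) 398
red [0.572 0.384 0.05 ] 0.06648075810422677
```

View pics/wrist0.png

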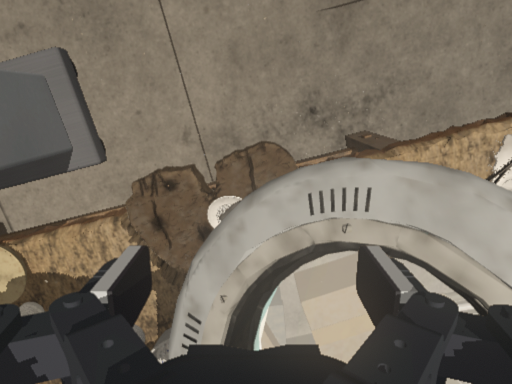

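```bash
python3 - <<'E'
from h import *
import pickle
np.set_printoptions(linewidth=200)
# lamp map: white pixels, min z / max z on 4cm grid
pts=[]
for n in ("scene","side","wrist"):
    c=pickle.load(open(n+"0.pkl","rb")); P=cloud(c); hsv=cv2.cvtColor(c["pixels"],cv2.COLOR_RGB2HSV)
    m=(c["depth"]>0)&(hsv[...,2]>110)&(hsv[...,1]<60)&(P[...,2]>.08)&(P[...,2]<.9)&(P[...,0]>0)&(P[...,0]<.8)&(P[...,1]>.2)&(P[...,1]<.95); pts.append(P[m])
q=np.vstack(pts)
xs=np.arange(0,.8,.05); ys=np.arange(.4,.95,.05)
print("cols y",ys.round(2))
for x in xs:
    r=[]
    for y in ys:
        s=q[(abs(q[:,0]-x-.025)<.025)&(abs(q[:,1]-y-.025)<.025),2]
        r.append("%3d-%3d"%(s.min()*1000,s.max()*1000) if len(s)>5 else "   .   ")
    print("%.2f"%x," ".join(r))
E
```

```text
cols y [0.4  0.45 0.5  0.55 0.6  0.65 0.7  0.75 0.8  0.85 0.9 ]
0.00    .       .       .       .       .       .       .       .       .       .       .   
0.05    .       .       .       .       .       .       .       .       .       .       .   
0.10    .       .       .    286-347 244-344 166-211 168-223    .       .       .       .   
0.15    .       .       .    188-346 138-344 138-343 167-346 194-258    .       .       .   
0.20    .       .       .    153-225 140-237 156-229 197-290 220-294 224-262    .       .   
0.25    .       .    240-277 157-248 157-303 206-341 230-312 252-305 242-264    .       .   
0.30    .       .       .    183-188 187-345 231-341 253-308 262-305    .       .       .   
0.35    .       .       .       .    228-374 243-279 260-279    .       .       .       .   
0.40    .       .       .       .    329-401    .       .       .       .       .       .   
0.45    .       .       .       .    357-430    .       .       .       .       .       .   
0.50    .       .       .       .    385-437    .       .       .       .       .       .   
0.55    .       .       .       .    414-437    .       .       .       .       .       .   
0.60    .       .       .       .       .       .       .       .       .       .       .   
0.65    .       .       .       .       .       .       .       .       .       .       .   
0.70    .       .       .       .    328-438    .       .       .       .       .       .   
0.75    .       .       .    246-267 216-412    .       .       .       .       .       .
```

The lamp ring is right under and around the start pose. It covers x 0.1–0.35, y 0.55–0.85 up to about z 0.31, and its arm runs near y 0.62 at z above 0.33. So I'll lift first, leave toward -y, then go over the work.

Request:
{"op": "play_rows", "data": {"rows": [{"dz": -1,"fingers": 0},{"dz": -1},{"dz": -1},{"dx": -0.34,"dy": -0.85},{"dx": -0.34,"dy": -0.85},{"dx": -0.34,"dy": -0.85},{"dx": -0.34,"dy": -0.85},{"dx": -0.34,"dy": -0.85},{"dx": -0.34,"dy": -0.85},{"dx": -0.34,"dy": -0.85},{}]}}

```text
validation failed for argument at $.ro...
```

Request:
{"op": "play_rows", "data": {"rows": [{"dx": 0,"dy": 0,"dz": -1,"roll": 0,"fingers": 0},{"dx": 0,"dy": 0,"dz": -1,"roll": 0,"fingers": 0},{"dx": 0,"dy": 0,"dz": -1,"roll": 0,"fingers": 0},{"dx": -0.34,"dy": -0.85,"dz": 0,"roll": 0,"fingers": 0},{"dx": -0.34,"dy": -0.85,"dz": 0,"roll": 0,"fingers": 0},{"dx": -0.34,"dy": -0.85,"dz": 0,"roll": 0,"fingers": 0},{"dx": -0.34,"dy": -0.85,"dz": 0,"roll": 0,"fingers": 0},{"dx": -0.34,"dy": -0.85,"dz": 0,"roll": 0,"fingers": 0},{"dx": -0.34,"dy": -0.85,"dz": 0,"roll": 0,"fingers": 0},{"dx": -0.34,"dy": -0.85,"dz": 0,"roll": 0,"fingers": 0}]}}

```text
time: 0.98
tool_pos: [0.2, 0.398, 0.3508]
tcp_rot: [-0.391, -3.117, 0.001]
wrist_force: [0.3, -0.4, 0.4]
width: 0.999
```

Clear of the lamp. Next I go over the work area and roll.

Request:
{"op": "play_rows", "data": {"rows": [{"dx": -0.95,"dy": -0.08,"dz": 0.22,"roll": 0,"fingers": 0},{"dx": -0.95,"dy": -0.08,"dz": 0.22,"roll": 0,"fingers": 0},{"dx": -0.95,"dy": -0.08,"dz": 0.22,"roll": 0,"fingers": 0},{"dx": -0.95,"dy": -0.08,"dz": 0.22,"roll": 0,"fingers": 0},{"dx": -0.95,"dy": -0.08,"dz": 0.22,"roll": 0,"fingers": 0},{"dx": -0.95,"dy": -0.08,"dz": 0.22,"roll": 0,"fingers": 0},{"dx": -0.95,"dy": -0.08,"dz": 0.22,"roll": 0,"fingers": 0},{"dx": -0.95,"dy": -0.08,"dz": 0.22,"roll": 0,"fingers": 0},{"dx": 0,"dy": 0,"dz": 0,"roll": 1,"fingers": 0},{"dx": 0,"dy": 0,"dz": 0,"roll": 1,"fingers": 0},{"dx": 0,"dy": 0,"dz": 0,"roll": 1,"fingers": 0},{"dx": 0,"dy": 0,"dz": 0,"roll": 1,"fingers": 0},{"dx": 0,"dy": 0,"dz": 0,"roll": 1,"fingers": 0},{"dx": 0,"dy": 0,"dz": 0,"roll": 1,"fingers": 0},{"dx": 0,"dy": 0,"dz": 0,"roll": 1,"fingers": 0},{"dx": 0,"dy": 0,"dz": 0,"roll": 1,"fingers": 0},{"dx": 0,"dy": 0,"dz": 0,"roll": 1,"fingers": 0},{"dx": 0,"dy": 0,"dz": 0,"roll": 1,"fingers": 0},{"dx": 0,"dy": 0,"dz": 0,"roll": 1,"fingers": 0},{"dx": 0,"dy": 0,"dz": 0,"roll": 1,"fingers": 0}]}}

```text
time: 2.65
tool_pos: [0.4883, 0.2998, 0.2804]
tcp_rot: [-1.63, -2.685, 0.001]
wrist_force: [0.1, 0.4, 0.3]
width: 0.999
```

Request:
{"op": "play_rows", "data": {"rows": [{"dx": 0,"dy": 0,"dz": 0,"roll": 1,"fingers": 0},{"dx": 0,"dy": 0,"dz": 0,"roll": 1,"fingers": 0},{"dx": 0,"dy": 0,"dz": 0,"roll": 1,"fingers": 0},{"dx": 0,"dy": 0,"dz": 0,"roll": 1,"fingers": 0},{"dx": 0,"dy": 0,"dz": 0,"roll": 1,"fingers": 0},{"dx": 0,"dy": 0,"dz": 0,"roll": 1,"fingers": 0},{"dx": 0,"dy": 0,"dz": 0,"roll": 1,"fingers": 0},{"dx": 0,"dy": 0,"dz": 0,"roll": 1,"fingers": 0},{"dx": 0,"dy": 0,"dz": 0,"roll": 1,"fingers": 0},{"dx": 0,"dy": 0,"dz": 0,"roll": 0.5,"fingers": 0}]}}

```text
time: 3.48
tool_pos: [0.4883, 0.2998, 0.2804]
tcp_rot: [-2.415, -2.009, 0.001]
wrist_force: [0.8, -0.6, -0.4]
width: 1.001
```

```bash
python3 - <<'E'
from h import *
import pickle
c=vision.read_camera("wrist"); pickle.dump(c,open("wrist1.pkl","wb")); save(c,"pics/wrist1.png")
s=bot.read_state(); print(s["time"],s["tool_pos"],s["q"].round(2)); print(Ro.from_rotvec(s["tcp_rot"]).as_matrix().round(3)); print((-c["R"].T@c["t"]).round(3))
E
```

```text
3.5333 [0.48824759 0.29981086 0.28044228] [ 0.51  0.04  1.76 -0.    1.33  0.69]
[[ 0.182  0.983 -0.001]
 [ 0.983 -0.182 -0.   ]
 [-0.001 -0.001 -1.   ]]
[0.5   0.365 0.423]
```

View pics/wrist1.png

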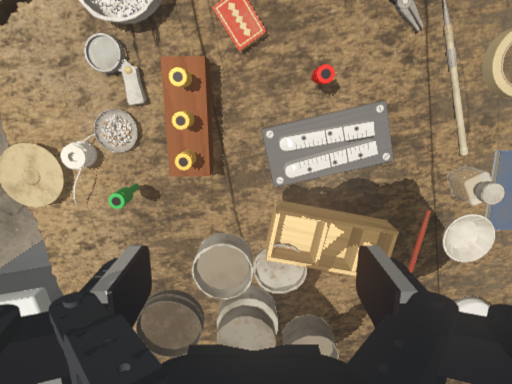

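The view shows the block at about (187,115) with heads at (178,76), (182,120) and (185,161). The gauge is at (330,145); its rounded, wider cheek ends are on the left at (290,155). The tray is at (332,238), big pocket left. Decoys are red (324,75) and green (118,200), with the loupe at (110,65). Now to measure by casting rays.

```bash
cat > m2.py <<'E'
from h import *
import pickle,sys
def masks(c):
    hsv=cv2.cvtColor(c["pixels"],cv2.COLOR_RGB2HSV); return hsv
def toplane(c,cnt,z): return np.array([onplane(c,u,v,z)[:2] for u,v in cnt])
if __name__=="__main__":
    c=pickle.load(open(sys.argv[1],"rb")); hsv=masks(c); P=cloud(c)
    m=cv2.inRange(hsv,(20,170,110),(33,255,255)); k,l,st,ce=cv2.connectedComponentsWithStats(m)
    for i in range(1,k):
        if 100<st[i,4]<2000:
            q=P[l==i]; t=q[q[:,2]>.064]
            if len(t)<10: continue
            mm=((l==i)&(P[...,2]>.066)).astype(np.uint8); ys,xs=np.nonzero(mm); (u,v),r=cv2.minEnclosingCircle(np.stack([xs,ys],1).astype(np.float32))
            print("head",ce[i].round(1),"topcircle",round(u,1),round(v,1),round(r,1),"world",onplane(c,u,v,.07).round(4),"zmax",q[:,2].max().round(4))
    m=((hsv[...,1]<50)&(hsv[...,2]>190)&(abs(P[...,2]-.03)<.008)).astype(np.uint8)
    k,l,st,ce=cv2.connectedComponentsWithStats(m)
    for i in range(1,k):
        if st[i,4]>200:
            cn=max(cv2.findContours((l==i).astype(np.uint8),0,1)[0],key=len)[:,0]; w=toplane(c,cn,.03)*1000
            print("cheek",st[i],cv2.minAreaRect(w.astype(np.float32)),"z",np.median(P[l==i][:,2]).round(4))
            np.save("cheek%d.npy"%i,w)
    m=((hsv[...,1]>70)&(hsv[...,0]>12)&(hsv[...,0]<28)&(abs(P[...,2]-.042)<.006)).astype(np.uint8)
    m[:, :200]=0
    k,l,st,ce=cv2.connectedComponentsWithStats(m)
    i=1+np.argmax(st[1:,4]); w=toplane(c,np.stack(np.nonzero(l==i)[::-1],1),.042)*1000
    print("tray",st[i],cv2.minAreaRect(w.astype(np.float32)),cv2.boxPoints(cv2.minAreaRect(w.astype(np.float32))).round(1).tolist())
E
python3 m2.py wrist1.pkl
```

```text
cheek [ 79   0  73  21 275] ((376.0274963378906, 477.7678527832031), (18.722219467163086, 73.96631622314453), 79.46881866455078) z 0.0321
cheek [343 122  32  18 394] ((609.984130859375, 309.318115234375), (33.86871337890625, 15.510466575622559), 0.18899546563625336) z 0.0296
cheek [326 127  18  16 212] ((582.594970703125, 309.44622802734375), (18.71514892578125, 15.600956916809082), 0.8917979001998901) z 0.0297
cheek [280 130  46  21 592] ((545.9068603515625, 309.596923828125), (15.563647270202637, 51.81548309326172), 89.75682067871094) z 0.0297
cheek [347 141  31  21 382] ((611.152099609375, 285.54644775390625), (33.60750961303711, 15.6375732421875), 5.3282389640808105) z 0.0296
cheek [ 61 143  26  43 465] ((279.0137634277344, 333.7961120605469), (47.67952346801758, 28.106645584106445), 50.857765197753906) z 0.0277
cheek [285 154  46  23 564] ((547.0894165039062, 279.5246276855469), (52.78798294067383, 15.608699798583984), 5.386873722076416) z 0.0296
cheek [460 303  28  13 218] ((735.5967407226562, 53.839881896972656), (15.881376266479492, 36.045169830322266), 68.11453247070312) z 0.0278
tray [ 266  208  133   68 1832] ((560.568115234375, 182.02391052246094), (67.43972778320312, 147.950927734375), 68.6939697265625) [[479.3999938964844, 177.5], [617.2000122070312, 123.69999694824219], [641.7000122070312, 186.60000610351562], [503.8999938964844, 240.3000030517578]]
```

```bash
python3 - <<'E'
from h import *
import pickle
c=pickle.load(open("wrist1.pkl","rb")); P=cloud(c); hsv=cv2.cvtColor(c["pixels"],cv2.COLOR_RGB2HSV)
m=((abs(P[...,2]-.068)<.01)).astype(np.uint8); m[:,:150]=0; m[:,230:]=0; m[200:]=0
k,l,st,ce=cv2.connectedComponentsWithStats(m)
for i in range(1,k):
    if st[i,4]>40:
        q=P[l==i]; mm=((l==i)&(P[...,2]>.066)).astype(np.uint8); mu=cv2.moments(mm,True); u,v=mu["m10"]/mu["m00"],mu["m01"]/mu["m00"]
        w=onplane(c,u,v,.07); print(st[i],"c",round(u,1),round(v,1),w.round(4),"z",np.median(q[:,2]).round(4),"diam",2*np.sqrt(mm.sum()/np.pi)/c["fx"]*.355, hsv[int(v),int(u)+6])
m=((hsv[...,0]<15)&(hsv[...,1]>120)&(abs(P[...,2]-.04)<.004)).astype(np.uint8); m[:,:150]=0; m[:,230:]=0
ys,xs=np.nonzero(m); w=np.array([onplane(c,a,b,.04)[:2] for a,b in zip(xs,ys)])*1000
print("block",cv2.minAreaRect(w.astype(np.float32)))
E
```

```text
[169  67  20  20 307] c 177.8 76.0 [0.4312 0.3992 0.07  ] z 0.0696 diam 0.019423465851796783 [ 24 131 255]
[172 111  20  18 276] c 180.7 119.8 [0.4241 0.3581 0.07  ] z 0.0696 diam 0.018419351376262584 [ 25 130 255]
[175 151  19  19 265] c 183.3 160.9 [0.4168 0.317  0.07  ] z 0.0696 diam 0.017743868934181915 [ 24 136 255]
block ((423.9166564941406, 358.155517578125), (127.10134887695312, 46.5269889831543), 80.0655517578125)
```

Request:
{"op": "play_rows", "data": {"rows": [{"dx": 0.38,"dy": -0.61,"dz": 0.5,"roll": 0,"fingers": 0},{"dx": 0.38,"dy": -0.61,"dz": 0.5,"roll": 0,"fingers": 0},{"dx": 0.38,"dy": -0.62,"dz": 0.5,"roll": 0,"fingers": 0},{"dx": 0,"dy": 0,"dz": 0.8,"roll": -0.15,"fingers": 0},{"dx": 0,"dy": 0,"dz": 0.8,"roll": 0,"fingers": 0},{"dx": 0,"dy": 0,"dz": 0.8,"roll": 0,"fingers": 0},{"dx": 0,"dy": 0,"dz": 0.3,"roll": 0,"fingers": 0},{"dx": 0,"dy": 0,"dz": 0,"roll": 0,"fingers": 0}]}}

```text
time: 4.2
tool_pos: [0.4214, 0.3558, 0.1087]
tcp_rot: [-2.401, -2.026, 0.013]
wrist_force: [0.2, -0.6, -0.0]
width: 1.0
```

```bash
python3 - <<'E'
from h import *
import pickle
c=vision.read_camera("wrist"); pickle.dump(c,open("wrist2.pkl","wb")); save(c,"pics/wrist2.png")
s=bot.read_state(); print(s["tool_pos"],s["wrist_force"]); 
P=cloud(c)
m=((abs(P[...,2]-.070)<.003)&(abs(P[...,0]-.424)<.03)&(P[...,1]>.28)&(P[...,1]<.43)).astype(np.uint8)
k,l,st,ce=cv2.connectedComponentsWithStats(m)
for i in range(1,k):
    if st[i,4]>100: print(st[i],onplane(c,*ce[i],.07).round(4), 2*np.sqrt(st[i,4]/np.pi)/c["fx"]*c["depth"][l==i].mean())
print("tcp px",proj(c,s["tool_pos"]).round(), "axis at .07", proj(c,[*s["tool_pos"][:2],.07]).round())
E
```

```text
[0.42313411 0.35706559 0.1113939 ] [0.14475617 0.43011516 0.58798696]
[242 124  34  34 882] [0.4307 0.3994 0.07  ] 0.017568170998254834
[242 201  32  31 757] [0.4235 0.3585 0.07  ] 0.01729271159219668
[243 269  30  29 663] [0.4164 0.3176 0.07  ] 0.017143458480194558
tcp px [258. 250.] axis at .07 [258. 218.]
```

View pics/wrist2.png

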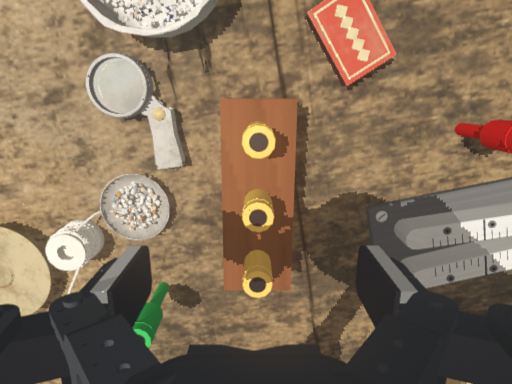

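Middle head at pixel (258,212), between the open fingers and on the block's centre line. I descend to just above the block top.

Request:
{"op": "play_rows", "data": {"rows": [{"dx": 0.04,"dy": 0,"dz": 0.5,"roll": 0,"fingers": 0},{"dx": 0,"dy": 0,"dz": 0.5,"roll": 0,"fingers": 0},{"dx": 0,"dy": 0,"dz": 0.4,"roll": 0,"fingers": 0},{"dx": 0,"dy": 0,"dz": 0.3,"roll": 0,"fingers": 0},{"dx": 0,"dy": 0,"dz": 0,"roll": 0,"fingers": 0},{"dx": 0,"dy": 0,"dz": 0,"roll": 0,"fingers": 0}]}}

```text
time: 4.75
tool_pos: [0.4253, 0.36, 0.0459]
tcp_rot: [2.402, 2.025, 0.002]
wrist_force: [-0.2, 0.0, 0.7]
width: 1.002
```

Request:
{"op": "play_rows", "data": {"rows": [{"dx": 0,"dy": 0,"dz": 0.05,"roll": 0,"fingers": 0},{"dx": 0,"dy": 0,"dz": 0,"roll": 0,"fingers": 0},{"dx": 0,"dy": 0,"dz": 0,"roll": 0,"fingers": 0}]}}

```text
time: 5.0
tool_pos: [0.4253, 0.3602, 0.0441]
tcp_rot: [2.401, 2.025, 0.003]
wrist_force: [-0.0, -0.4, -0.3]
width: 0.998
```

Request:
{"op": "play_rows", "data": {"grip_force": 40, "rows": [{"dx": -0.05,"dy": -0.03,"dz": 0,"roll": 0,"fingers": 0.5},{"dx": 0,"dy": 0,"dz": 0,"roll": 0,"fingers": 1},{"dx": 0,"dy": 0,"dz": 0,"roll": 0,"fingers": 1},{"dx": 0,"dy": 0,"dz": 0,"roll": 0,"fingers": 1},{"dx": 0,"dy": 0,"dz": 0,"roll": 0,"fingers": 1},{"dx": 0,"dy": 0,"dz": 0,"roll": 0,"fingers": 1}]}}

```text
time: 5.5
tool_pos: [0.4231, 0.3578, 0.0431]
tcp_rot: [-2.402, -2.025, -0.0]
wrist_force: [-0.1, -0.5, 1.6]
width: 0.195
```

Request:
{"op": "play_rows", "data": {"rows": [{"dx": 0,"dy": 0,"dz": 0,"roll": 0,"fingers": 1},{"dx": 0,"dy": 0,"dz": -0.3,"roll": 0,"fingers": 1},{"dx": 0,"dy": 0,"dz": -0.6,"roll": 0,"fingers": 1},{"dx": 0,"dy": 0,"dz": -0.6,"roll": 0,"fingers": 1},{"dx": 0,"dy": 0,"dz": -0.5,"roll": 0,"fingers": 1},{"dx": 0,"dy": 0,"dz": 0,"roll": 0,"fingers": 1}]}}

```text
time: 6.0
tool_pos: [0.426, 0.3601, 0.1286]
tcp_rot: [2.401, 2.025, 0.014]
wrist_force: [1.7, 0.2, -0.6]
width: 0.192
```

```bash
python3 - <<'E'
from h import *
import pickle
s=bot.read_state(); print(s["tool_pos"],s["wrist_force"],s["width"])
ims=[]
for n in ("side","wrist"):
    c=vision.read_camera(n); pickle.dump(c,open(n+"3.pkl","wb")); u,v=proj(c,s["tool_pos"]).astype(int); print(n,u,v)
    u=min(max(u,80),430);v=min(max(v,60),324)
    ims.append(cv2.resize(c["pixels"][v-60:v+60,u-80:u+80,::-1],(400,300),interpolation=cv2.INTER_CUBIC))
cv2.imwrite("pics/c3.png",np.hstack(ims))
E
```

```text
[0.42600435 0.36008432 0.12855703] [ 1.65754645  0.20499014 -0.59174123] 0.19190590792670276
side 311 176
wrist 256 251
```

View pics/c3.png

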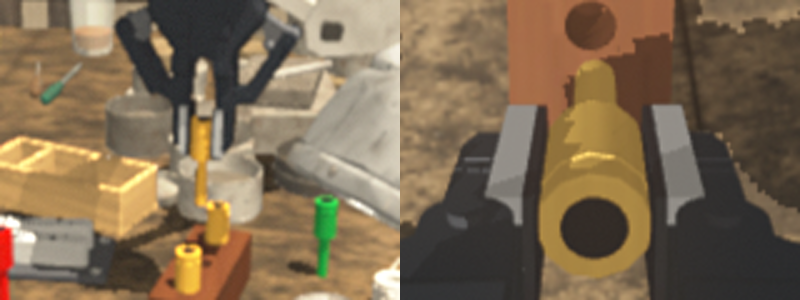

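The side crop shows the blank hanging upright in the fingers, with the two others still in the block. The wrist crop shows the middle hole empty at (590,25). Next: over the mouth, closing line turned along the slot.

Request:
{"op": "play_rows", "data": {"rows": [{"dx": -0.2,"dy": 0.5,"dz": 0,"roll": 0,"fingers": 1},{"dx": -0.38,"dy": 0.9,"dz": 0,"roll": 0,"fingers": 1},{"dx": -0.38,"dy": 0.9,"dz": 0,"roll": 0,"fingers": 1},{"dx": -0.2,"dy": 0.5,"dz": 0,"roll": 0,"fingers": 1},{"dx": 0,"dy": 0,"dz": 0.2,"roll": -1,"fingers": 1},{"dx": 0,"dy": 0,"dz": 0.2,"roll": -1,"fingers": 1},{"dx": 0,"dy": 0,"dz": 0.2,"roll": -1,"fingers": 1},{"dx": 0,"dy": 0,"dz": 0,"roll": -0.1,"fingers": 1},{"dx": 0,"dy": 0,"dz": 0,"roll": 0,"fingers": 1},{"dx": 0,"dy": 0,"dz": 0,"roll": 0,"fingers": 1},{"dx": 0,"dy": 0,"dz": 0,"roll": 0,"fingers": 1}]}}

```text
time: 7.02
tool_pos: [0.5255, 0.2933, 0.099]
tcp_rot: [2.17, 2.272, 0.0]
wrist_force: [0.3, 0.1, -0.4]
width: 0.197
```

```bash
python3 - <<'E'
from h import *
import pickle
s=bot.read_state(); T=s["tool_pos"]; print(T,s["wrist_force"],s["width"]); print(Ro.from_rotvec(s["tcp_rot"]).as_matrix().round(3))
c=vision.read_camera("wrist"); pickle.dump(c,open("wrist4.pkl","wb")); save(c,"pics/wrist4.png"); P=cloud(c); hsv=cv2.cvtColor(c["pixels"],cv2.COLOR_RGB2HSV)
# cheeks
m=((hsv[...,1]<60)&(hsv[...,2]>150)&(abs(P[...,2]-.03)<.004)&(P[...,0]>.5)&(P[...,0]<.65)&(abs(P[...,1]-.296)<.04))
for nm,mm in (("L",m&(P[...,1]>.296)),("R",m&(P[...,1]<.296))):
    q=np.array([onplane(c,u,v,.03)[:2] for v,u in zip(*np.nonzero(mm))])*1000
    for x0 in (535,545,555,570,590,610):
        t=q[abs(q[:,0]-x0)<2,1]
        if len(t): print(nm,x0,t.min().round(1),t.max().round(1),len(t))
# shank
r=np.hypot(P[...,0]-T[0],P[...,1]-T[1]); b=(r<.02)&(hsv[...,1]>110)
for z0 in np.arange(T[2]-.042,T[2]+.03,.006):
    q=P[b&(abs(P[...,2]-z0)<.003)]
    if len(q)>5: print("z",(z0-T[2]).round(3),"dx,dy",(q[:,:2].mean(0)-T[:2]).round(4),"xr",np.ptp(q[:,0]).round(4),"near y",q[:,1].max().round(4)-T[1].round(4),len(q))
E
```

```text
[0.52552743 0.2933277  0.09895428] [ 0.26221601  0.08013162 -0.39416656] 0.19668454121209739
[[-0.046  0.999  0.   ]
 [ 0.999  0.046  0.   ]
 [ 0.     0.    -1.   ]]
L 535 302.0 318.2 162
L 545 301.8 318.1 151
L 555 301.6 318.0 161
L 570 301.6 318.0 156
L 590 301.8 317.7 157
L 610 301.4 317.9 145
R 535 271.3 286.0 121
R 545 276.5 288.4 81
R 555 272.7 289.6 137
R 570 274.1 290.3 138
R 590 276.4 292.6 141
R 610 278.1 294.2 126
z -0.036 dx,dy [-0.0014  0.0037] xr 0.0065 near y 0.004799999999999971 29
z -0.03 dx,dy [-0.0007  0.0038] xr 0.0069 near y 0.0049000000000000155 51
z -0.024 dx,dy [-0.0009  0.0036] xr 0.0078 near y 0.004699999999999982 62
z -0.018 dx,dy [-0.0009  0.0037] xr 0.0076 near y 0.004699999999999982 62
z -0.012 dx,dy [-0.0004  0.0043] xr 0.0044 near y 0.004599999999999993 6
z -0.0 dx,dy [-0.0011  0.0075] xr 0.0164 near y 0.009199999999999986 148
z 0.006 dx,dy [-0.0012  0.0072] xr 0.0168 near y 0.009299999999999975 207
z 0.012 dx,dy [-0.0011  0.0073] xr 0.0166 near y 0.009599999999999997 230
z 0.018 dx,dy [-0.001   0.0069] xr 0.0174 near y 0.00940000000000002 268
z 0.024 dx,dy [-0.0008  0.0019] xr 0.0175 near y 0.009699999999999986 1071
```

View pics/wrist4.png

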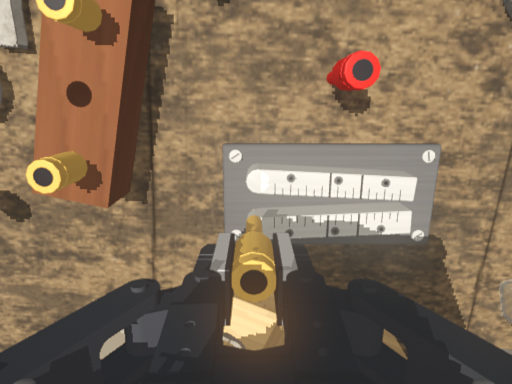

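The picture shows the blank held over the mouth: head at (256,280), foot near (254,222), gauge lines at (330,185) and (362,185). The shank axis is within about 0.5 mm of the slot centre line, so I lower it until the foot is about 2 mm above the floor.

Request:
{"op": "play_rows", "data": {"rows": [{"dx": 0.01,"dy": 0.1,"dz": 0.4,"roll": 0,"fingers": 1},{"dx": 0,"dy": 0,"dz": 0.4,"roll": 0,"fingers": 1},{"dx": 0,"dy": 0,"dz": 0.3,"roll": 0,"fingers": 1},{"dx": 0,"dy": 0,"dz": 0.15,"roll": 0,"fingers": 1},{"dx": 0,"dy": 0,"dz": 0,"roll": 0,"fingers": 1},{"dx": 0,"dy": 0,"dz": 0,"roll": 0,"fingers": 1},{"dx": 0,"dy": 0,"dz": 0,"roll": 0,"fingers": 1},{"dx": 0,"dy": 0,"dz": 0,"roll": 0,"fingers": 1}]}}

```text
time: 7.73
tool_pos: [0.53, 0.294, 0.0497]
tcp_rot: [2.169, 2.273, 0.002]
wrist_force: [0.2, 0.6, -0.7]
width: 0.194
```

Request:
{"op": "play_rows", "data": {"rows": [{"dx": 0,"dy": 0.1,"dz": 0,"roll": 0,"fingers": 1},{"dx": 0,"dy": 0.1,"dz": 0,"roll": 0,"fingers": 1},{"dx": 0,"dy": 0.1,"dz": 0,"roll": 0,"fingers": 1},{"dx": 0,"dy": 0.1,"dz": 0,"roll": 0,"fingers": 1},{"dx": 0,"dy": 0.1,"dz": 0,"roll": 0,"fingers": 1},{"dx": 0,"dy": 0.1,"dz": 0,"roll": 0,"fingers": 1},{"dx": 0,"dy": 0,"dz": 0,"roll": 0,"fingers": 1},{"dx": 0,"dy": 0,"dz": 0,"roll": 0,"fingers": 1}]}}

```text
time: 8.4
tool_pos: [0.5538, 0.2948, 0.0488]
tcp_rot: [-2.169, -2.273, 0.0]
wrist_force: [-0.2, -0.3, -1.2]
width: 0.195
```

Request:
{"op": "play_rows", "data": {"rows": [{"dx": 0,"dy": 0.08,"dz": 0,"roll": 0,"fingers": 1},{"dx": 0,"dy": 0.08,"dz": 0,"roll": 0,"fingers": 1},{"dx": 0,"dy": 0.08,"dz": 0,"roll": 0,"fingers": 1},{"dx": 0,"dy": 0.08,"dz": 0,"roll": 0,"fingers": 1},{"dx": 0,"dy": 0.08,"dz": 0,"roll": 0,"fingers": 1},{"dx": 0,"dy": 0,"dz": 0,"roll": 0,"fingers": 1},{"dx": 0,"dy": 0,"dz": 0,"roll": 0,"fingers": 1}]}}

```text
time: 8.98
tool_pos: [0.5698, 0.2956, 0.0489]
tcp_rot: [2.169, 2.273, 0.0]
wrist_force: [0.8, -0.8, -0.6]
width: 0.199
```

Request:
{"op": "play_rows", "data": {"rows": [{"dx": 0,"dy": 0.05,"dz": 0,"roll": 0,"fingers": 1},{"dx": 0,"dy": 0.05,"dz": 0,"roll": 0,"fingers": 1},{"dx": 0,"dy": 0.05,"dz": 0,"roll": 0,"fingers": 1},{"dx": 0,"dy": 0,"dz": 0,"roll": 0,"fingers": 1},{"dx": 0,"dy": 0,"dz": 0,"roll": 0,"fingers": 1}]}}

```text
time: 9.4
tool_pos: [0.5756, 0.2959, 0.0489]
tcp_rot: [2.169, 2.273, 0.0]
wrist_force: [-0.8, -0.1, -1.2]
width: 0.194
```

Request:
{"op": "play_rows", "data": {"rows": [{"dx": 0,"dy": 0.05,"dz": 0,"roll": 0,"fingers": 1},{"dx": 0,"dy": 0.05,"dz": 0,"roll": 0,"fingers": 1},{"dx": 0,"dy": 0,"dz": 0,"roll": 0,"fingers": 1},{"dx": 0,"dy": 0,"dz": 0,"roll": 0,"fingers": 1}]}}

```text
time: 9.73
tool_pos: [0.5797, 0.2961, 0.0489]
tcp_rot: [2.169, 2.273, 0.0]
wrist_force: [1.5, -0.5, -0.7]
width: 0.197
```

Request:
{"op": "play_rows", "data": {"rows": [{"dx": 0,"dy": 0.05,"dz": 0,"roll": 0,"fingers": 1},{"dx": 0,"dy": 0.05,"dz": 0,"roll": 0,"fingers": 1},{"dx": 0,"dy": 0,"dz": 0,"roll": 0,"fingers": 1},{"dx": 0,"dy": 0,"dz": 0,"roll": 0,"fingers": 1}]}}

```text
time: 10.07
tool_pos: [0.5837, 0.2963, 0.0489]
tcp_rot: [2.169, 2.273, 0.0]
wrist_force: [-0.0, -0.1, -0.6]
width: 0.195
```

Request:
{"op": "play_rows", "data": {"rows": [{"dx": 0,"dy": 0.05,"dz": 0,"roll": 0,"fingers": 1},{"dx": 0,"dy": 0.05,"dz": 0,"roll": 0,"fingers": 1},{"dx": 0,"dy": 0,"dz": 0,"roll": 0,"fingers": 1},{"dx": 0,"dy": 0,"dz": 0,"roll": 0,"fingers": 1}]}}

```text
time: 10.4
tool_pos: [0.5877, 0.2965, 0.0489]
tcp_rot: [2.169, 2.273, 0.0]
wrist_force: [-1.1, -0.6, -1.4]
width: 0.195
```

Request:
{"op": "play_rows", "data": {"rows": [{"dx": 0,"dy": 0.05,"dz": 0,"roll": 0,"fingers": 1},{"dx": 0,"dy": 0.05,"dz": 0,"roll": 0,"fingers": 1},{"dx": 0,"dy": 0,"dz": 0,"roll": 0,"fingers": 1},{"dx": 0,"dy": 0,"dz": 0,"roll": 0,"fingers": 1}]}}

```text
time: 10.73
tool_pos: [0.5917, 0.2966, 0.0489]
tcp_rot: [2.169, 2.273, 0.0]
wrist_force: [0.3, -0.5, -0.8]
width: 0.194
```

Request:
{"op": "play_rows", "data": {"rows": [{"dx": 0,"dy": 0.05,"dz": 0,"roll": 0,"fingers": 1},{"dx": 0,"dy": 0,"dz": 0,"roll": 0,"fingers": 1},{"dx": 0,"dy": 0,"dz": 0,"roll": 0,"fingers": 1}]}}

```text
time: 10.98
tool_pos: [0.5937, 0.2967, 0.0489]
tcp_rot: [2.169, 2.273, 0.0]
wrist_force: [0.3, 0.6, -1.4]
width: 0.196
```

Request:
{"op": "play_rows", "data": {"rows": [{"dx": 0,"dy": 0.05,"dz": 0,"roll": 0,"fingers": 1},{"dx": 0,"dy": 0,"dz": 0,"roll": 0,"fingers": 1},{"dx": 0,"dy": 0,"dz": 0,"roll": 0,"fingers": 1}]}}

```text
time: 11.23
tool_pos: [0.5956, 0.2967, 0.0488]
tcp_rot: [2.169, 2.273, -0.0]
wrist_force: [0.2, -0.8, -1.9]
width: 0.198
```

Request:
{"op": "play_rows", "data": {"rows": [{"dx": 0,"dy": 0.025,"dz": 0,"roll": 0,"fingers": 1},{"dx": 0,"dy": 0,"dz": 0,"roll": 0,"fingers": 1},{"dx": 0,"dy": 0,"dz": 0,"roll": 0,"fingers": 1}]}}

```text
time: 11.48
tool_pos: [0.5964, 0.2967, 0.0488]
tcp_rot: [2.169, 2.273, -0.001]
wrist_force: [-0.2, -0.9, -1.4]
width: 0.194
```

Request:
{"op": "play_rows", "data": {"rows": [{"dx": 0,"dy": 0.025,"dz": 0,"roll": 0,"fingers": 1},{"dx": 0,"dy": 0,"dz": 0,"roll": 0,"fingers": 1},{"dx": 0,"dy": 0,"dz": 0,"roll": 0,"fingers": 1}]}}

```text
time: 11.73
tool_pos: [0.5974, 0.2968, 0.0487]
tcp_rot: [-2.169, -2.273, 0.001]
wrist_force: [-1.0, -1.2, -0.8]
width: 0.196
```

Request:
{"op": "play_rows", "data": {"rows": [{"dx": 0,"dy": 0.025,"dz": 0,"roll": 0,"fingers": 1},{"dx": 0,"dy": 0,"dz": 0,"roll": 0,"fingers": 1},{"dx": 0,"dy": 0,"dz": 0,"roll": 0,"fingers": 1}]}}

```text
time: 11.98
tool_pos: [0.5984, 0.2968, 0.0488]
tcp_rot: [2.169, 2.273, -0.001]
wrist_force: [-0.5, -1.8, -1.1]
width: 0.194
```

Request:
{"op": "play_rows", "data": {"rows": [{"dx": -0.01,"dy": 0.025,"dz": 0,"roll": 0,"fingers": 1},{"dx": 0,"dy": 0,"dz": 0,"roll": 0,"fingers": 1},{"dx": 0,"dy": 0,"dz": 0,"roll": 0,"fingers": 1}]}}

```text
time: 12.23
tool_pos: [0.5998, 0.2967, 0.0489]
tcp_rot: [2.169, 2.273, 0.001]
wrist_force: [-0.4, -1.7, -1.2]
width: 0.192
```

Request:
{"op": "play_rows", "data": {"rows": [{"dx": -0.005,"dy": 0.025,"dz": 0,"roll": 0,"fingers": 1},{"dx": 0,"dy": 0,"dz": 0,"roll": 0,"fingers": 1},{"dx": 0,"dy": 0,"dz": 0,"roll": 0,"fingers": 1}]}}

```text
time: 12.48
tool_pos: [0.6008, 0.2966, 0.049]
tcp_rot: [2.169, 2.273, 0.001]
wrist_force: [0.5, -1.4, -1.2]
width: 0.195
```

Request:
{"op": "play_rows", "data": {"rows": [{"dx": -0.005,"dy": 0.025,"dz": 0,"roll": 0,"fingers": 1},{"dx": 0,"dy": 0,"dz": 0,"roll": 0,"fingers": 1},{"dx": 0,"dy": 0,"dz": 0,"roll": 0,"fingers": 1}]}}

```text
time: 12.73
tool_pos: [0.6018, 0.2965, 0.049]
tcp_rot: [2.169, 2.273, 0.001]
wrist_force: [0.3, -1.0, 0.3]
width: 0.196
```

Request:
{"op": "play_rows", "data": {"rows": [{"dx": 0,"dy": 0.025,"dz": 0,"roll": 0,"fingers": 1},{"dx": 0,"dy": 0,"dz": 0,"roll": 0,"fingers": 1},{"dx": 0,"dy": 0,"dz": 0,"roll": 0,"fingers": 1}]}}

```text
time: 12.98
tool_pos: [0.6025, 0.2965, 0.0489]
tcp_rot: [-2.169, -2.273, -0.0]
wrist_force: [-0.1, -0.2, -0.8]
width: 0.197
```

Request:
{"op": "play_rows", "data": {"rows": [{"dx": 0,"dy": 0.025,"dz": 0,"roll": 0,"fingers": 1},{"dx": 0,"dy": 0,"dz": 0,"roll": 0,"fingers": 1},{"dx": 0,"dy": 0,"dz": 0,"roll": 0,"fingers": 1}]}}

```text
time: 13.23
tool_pos: [0.6032, 0.2965, 0.0488]
tcp_rot: [-2.168, -2.272, 0.001]
wrist_force: [-2.0, 0.1, -0.8]
width: 0.198
```

Request:
{"op": "play_rows", "data": {"rows": [{"dx": 0,"dy": 0.025,"dz": 0,"roll": 0,"fingers": 1},{"dx": 0,"dy": 0,"dz": 0,"roll": 0,"fingers": 1},{"dx": 0,"dy": 0,"dz": 0,"roll": 0,"fingers": 1}]}}

```text
time: 13.48
tool_pos: [0.6039, 0.2965, 0.0487]
tcp_rot: [-2.168, -2.272, 0.002]
wrist_force: [-3.4, 1.8, 0.8]
width: 0.197
```

Request:
{"op": "play_rows", "data": {"rows": [{"dx": 0,"dy": 0.02,"dz": 0,"roll": 0,"fingers": 1},{"dx": 0,"dy": 0,"dz": 0,"roll": 0,"fingers": 1},{"dx": 0,"dy": 0,"dz": 0,"roll": 0,"fingers": 1}]}}

```text
time: 13.73
tool_pos: [0.6044, 0.2965, 0.0486]
tcp_rot: [-2.168, -2.272, 0.002]
wrist_force: [-5.8, 1.5, 0.1]
width: 0.197
```

The push has grown steadily over 3 mm (0, 2, 3.4, 5.8 N), so the blank is wedged. Reading the band now.

```bash
python3 - <<'E'
from h import *
import pickle
s=bot.read_state(); print(s["tool_pos"],s["wrist_force"])
ims=[]
for n,(u,v) in (("side",(240,205)),("wrist",(200,220))):
    c=vision.read_camera(n); pickle.dump(c,open(n+"5.pkl","wb"))
    print(n,"foot guess",proj(c,[.6034,.297,.03]).round(), "line x15",proj(c,[.5925,.297,.03]).round())
    ims.append(cv2.resize(c["pixels"][max(v-75,0):v+75,u-100:u+100,::-1],(400,300),interpolation=cv2.INTER_CUBIC))
cv2.imwrite("pics/c5.png",np.hstack(ims))
P=cloud(c); hsv=cv2.cvtColor(c["pixels"],cv2.COLOR_RGB2HSV); T=s["tool_pos"]
b=(np.hypot(P[...,0]-T[0],P[...,1]-T[1])<.02)&(hsv[...,1]>110)&(P[...,2]>.031)&(P[...,2]<.045); q=P[b]; print("shank",q.mean(0),len(q),np.ptp(q[:,0]))
E
```

```text
[0.604444   0.29650682 0.04855789] [-5.75512988  1.52410571  0.14661836]
side foot guess [227. 205.] line x15 [232. 206.]
wrist foot guess [253. 234.] line x15 [231. 233.]
shank [0.60331877 0.30044221 0.03265923] 31 0.00690461924132979
```

View pics/c5.png

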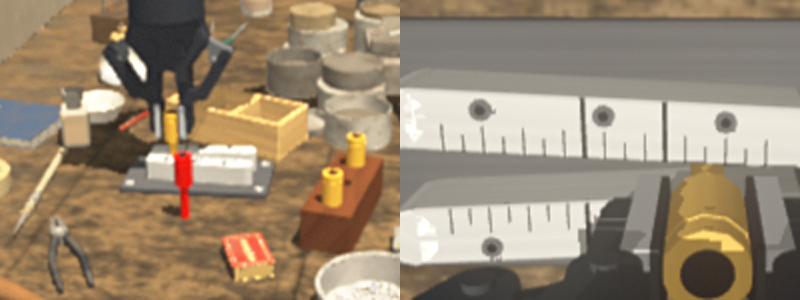

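The crop shows the shank at crop x ≈ 707, well past the second heavy line at x ≈ 665 (about +25 mm). So it is in the far narrow band, a 9 mm blank for the narrowest pocket. I back out toward the mouth, then lift.

Request:
{"op": "play_rows", "data": {"rows": [{"dx": 0,"dy": -0.1,"dz": 0,"roll": 0,"fingers": 1},{"dx": 0,"dy": -0.1,"dz": 0,"roll": 0,"fingers": 1},{"dx": 0,"dy": -0.2,"dz": 0,"roll": 0,"fingers": 1},{"dx": 0,"dy": -0.2,"dz": 0,"roll": 0,"fingers": 1},{"dx": 0,"dy": -0.2,"dz": 0,"roll": 0,"fingers": 1},{"dx": 0,"dy": -0.2,"dz": 0,"roll": 0,"fingers": 1},{"dx": 0,"dy": -0.2,"dz": 0,"roll": 0,"fingers": 1},{"dx": 0,"dy": -0.2,"dz": 0,"roll": 0,"fingers": 1},{"dx": 0,"dy": 0,"dz": 0,"roll": 0,"fingers": 1},{"dx": 0,"dy": 0,"dz": 0,"roll": 0,"fingers": 1},{"dx": 0,"dy": 0,"dz": -0.3,"roll": 0,"fingers": 1},{"dx": 0,"dy": 0,"dz": -0.5,"roll": 0,"fingers": 1},{"dx": 0,"dy": 0,"dz": -0.5,"roll": 0,"fingers": 1},{"dx": 0,"dy": 0,"dz": -0.5,"roll": 0,"fingers": 1},{"dx": 0,"dy": 0,"dz": 0,"roll": 0,"fingers": 1},{"dx": 0,"dy": 0,"dz": 0,"roll": 0,"fingers": 1},{"dx": 0,"dy": 0,"dz": 0,"roll": 0,"fingers": 1}]}}

```text
time: 15.25
tool_pos: [0.5494, 0.2938, 0.1208]
tcp_rot: [2.169, 2.273, -0.0]
wrist_force: [0.4, -1.3, -1.9]
width: 0.197
```

Request:
{"op": "play_rows", "data": {"rows": [{"dx": -0.4,"dy": 0.16,"dz": 0,"roll": 0,"fingers": 1},{"dx": -0.85,"dy": 0.35,"dz": 0,"roll": 0,"fingers": 1},{"dx": -0.85,"dy": 0.36,"dz": 0,"roll": 0,"fingers": 1},{"dx": -0.84,"dy": 0.36,"dz": 0,"roll": 0,"fingers": 1},{"dx": -0.4,"dy": 0.16,"dz": 0,"roll": 0,"fingers": 1},{"dx": 0,"dy": 0,"dz": 0,"roll": 0,"fingers": 1},{"dx": 0,"dy": 0,"dz": 0,"roll": 0,"fingers": 1},{"dx": 0,"dy": 0,"dz": 0,"roll": 0,"fingers": 1}]}}

```text
time: 15.92
tool_pos: [0.6101, 0.1632, 0.1194]
tcp_rot: [-2.168, -2.271, 0.003]
wrist_force: [0.1, 0.6, -0.4]
width: 0.2
```

```bash
python3 - <<'E'
from h import *
import pickle
s=bot.read_state(); T=s["tool_pos"]; print(T,s["wrist_force"],s["width"])
c=vision.read_camera("wrist"); pickle.dump(c,open("wrist6.pkl","wb")); P=cloud(c); hsv=cv2.cvtColor(c["pixels"],cv2.COLOR_RGB2HSV)
b=(np.hypot(P[...,0]-T[0],P[...,1]-T[1])<.02)&(hsv[...,1]>110)
print("head top rel",(P[b][:,2].max()-T[2]).round(4))
for z0 in (-.036,-.03,-.024,-.018,-.012):
    q=P[b&(abs(P[...,2]-T[2]-z0)<.003)]
    if len(q)>5: print("z",z0,"d",(q[:,:2].mean(0)-T[:2]).round(4),len(q))
lo=P[b][:,2]-T[2]; print("foot rel ~",lo[lo>-.06].min().round(4))
im=c["pixels"][...,::-1].copy()
for z,col in ((.042,(255,0,0)),(.004,(0,0,255))):
    for k in (-1,1):
        for j in (-1,1):
            t=np.array([.5606,.182])-53e-3*np.array([-.932,.364])+k*.016*np.array([-.932,.364])+j*.028*np.array([.364,.932])
            u=proj(c,[*t,z]).astype(int); cv2.circle(im,tuple(int(a) for a in u),3,col,-1)
cv2.imwrite("pics/wrist6.png",im)
E
```

```text
[0.61005512 0.16318959 0.11941887] [ 0.14667729  0.64616028 -0.40143905] 0.19963796396812142
head top rel 0.0297
z -0.036 d [-0.0009  0.0035] 50
z -0.03 d [-0.0006  0.0036] 53
z -0.024 d [-0.0008  0.0034] 71
z -0.018 d [-0.0009  0.0038] 61
z -0.012 d [-0.0004  0.0043] 7
foot rel ~ -0.0385
```

View pics/wrist6.png

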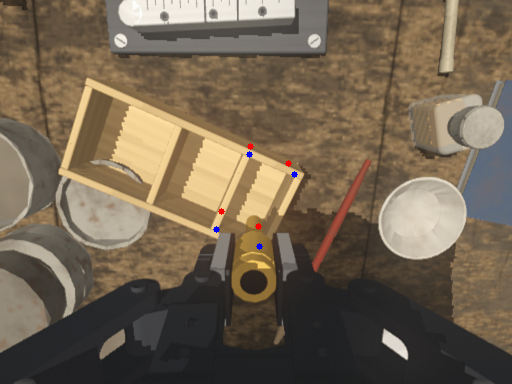

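The picture shows the projected rim corners (blue: 249,155 / 295,174 / 217,229 / 259,246) on the narrowest pocket at the +x end of the tray. The blank hangs upright over it. I lower it now.

Request:
{"op": "play_rows", "data": {"rows": [{"dx": 0,"dy": 0,"dz": 0.5,"roll": 0,"fingers": 1},{"dx": 0,"dy": 0,"dz": 0.5,"roll": 0,"fingers": 1},{"dx": 0,"dy": 0,"dz": 0.4,"roll": 0,"fingers": 1},{"dx": 0,"dy": 0,"dz": 0.25,"roll": 0,"fingers": 1},{"dx": 0,"dy": 0,"dz": 0.15,"roll": 0,"fingers": 1},{"dx": 0,"dy": 0,"dz": 0.03,"roll": 0,"fingers": 1},{"dx": 0,"dy": 0,"dz": 0,"roll": 0,"fingers": 1},{"dx": 0,"dy": 0,"dz": 0,"roll": 0,"fingers": 1},{"dx": 0,"dy": 0,"dz": 0,"roll": 0,"fingers": 1},{"dx": 0,"dy": 0,"dz": 0,"roll": 0,"fingers": 1}]}}

```text
time: 16.8
tool_pos: [0.6121, 0.1632, 0.0489]
tcp_rot: [2.168, 2.272, 0.003]
wrist_force: [0.7, 0.1, 0.2]
width: 0.199
```

Request:
{"op": "play_rows", "data": {"rows": [{"dx": 0,"dy": 0,"dz": 0.08,"roll": 0,"fingers": 1},{"dx": 0,"dy": 0,"dz": 0,"roll": 0,"fingers": 1},{"dx": 0,"dy": 0,"dz": 0,"roll": 0,"fingers": 1},{"dx": 0,"dy": 0,"dz": 0,"roll": 0,"fingers": 1}]}}

```text
time: 17.13
tool_pos: [0.6111, 0.163, 0.0444]
tcp_rot: [-2.169, -2.273, 0.0]
wrist_force: [-0.7, 0.5, -0.3]
width: 0.195
```

Request:
{"op": "play_rows", "data": {"rows": [{"dx": 0,"dy": 0,"dz": 0.025,"roll": 0,"fingers": 1},{"dx": 0,"dy": 0,"dz": 0,"roll": 0,"fingers": 1},{"dx": 0,"dy": 0,"dz": 0,"roll": 0,"fingers": 1}]}}

```text
time: 17.38
tool_pos: [0.6111, 0.163, 0.0434]
tcp_rot: [-2.169, -2.273, 0.0]
wrist_force: [0.2, 0.2, -1.0]
width: 0.199
```

Request:
{"op": "play_rows", "data": {"rows": [{"dx": 0,"dy": 0,"dz": 0.02,"roll": 0,"fingers": 1},{"dx": 0,"dy": 0,"dz": 0,"roll": 0,"fingers": 1},{"dx": 0,"dy": 0,"dz": 0,"roll": 0,"fingers": 1}]}}

```text
time: 17.63
tool_pos: [0.6114, 0.1631, 0.043]
tcp_rot: [2.169, 2.273, 0.0]
wrist_force: [-0.7, -0.1, 2.1]
width: 0.194
```

The foot touches the floor (+2 N up, z stopped). I open gently.

Request:
{"op": "play_rows", "data": {"rows": [{"dx": 0,"dy": 0,"dz": 0,"roll": 0,"fingers": 0.79},{"dx": 0,"dy": 0,"dz": 0,"roll": 0,"fingers": 0.77},{"dx": 0,"dy": 0,"dz": 0,"roll": 0,"fingers": 0.74},{"dx": 0,"dy": 0,"dz": 0,"roll": 0,"fingers": 0.7},{"dx": 0,"dy": 0,"dz": 0,"roll": 0,"fingers": 0.65},{"dx": 0,"dy": 0,"dz": 0,"roll": 0,"fingers": 0.6},{"dx": 0,"dy": 0,"dz": 0,"roll": 0,"fingers": 0.6},{"dx": 0,"dy": 0,"dz": 0,"roll": 0,"fingers": 0.6},{"dx": 0,"dy": 0,"dz": 0,"roll": 0,"fingers": 0.6}]}}

```text
time: 18.38
tool_pos: [0.6112, 0.163, 0.0427]
tcp_rot: [2.169, 2.273, -0.0]
wrist_force: [-0.0, 0.1, 0.1]
width: 0.398
```

```bash
python3 - <<'E'
from h import *
s=bot.read_state(); T=s["tool_pos"]; print(T,s["wrist_force"],s["width"])
c=vision.read_camera("wrist"); P=cloud(c); hsv=cv2.cvtColor(c["pixels"],cv2.COLOR_RGB2HSV)
b=(np.hypot(P[...,0]-T[0],P[...,1]-T[1])<.025)&(P[...,2]>.066)&(P[...,2]<.08)&(hsv[...,1]>80)
q=P[b]; print("head",q.mean(0),q[:,2].max(),len(q), "range",np.ptp(q,axis=0))
E
```

```text
[0.61118455 0.16302663 0.04266706] [-0.02851655  0.09290755  0.08716726] 0.3983160907906002
head [0.61007651 0.16516037 0.07009151] 0.07998661485182376 2112 range [0.0368148  0.02420778 0.01398602]
```

Head top is at z 0.070, standing on the floor between open pads. I open a little more, rise straight and look.

Request:
{"op": "play_rows", "data": {"rows": [{"dx": 0,"dy": 0,"dz": -0.15,"roll": 0,"fingers": 0.55},{"dx": 0,"dy": 0,"dz": -0.3,"roll": 0,"fingers": 0.5},{"dx": 0,"dy": 0,"dz": -0.5,"roll": 0,"fingers": 0.5},{"dx": 0,"dy": 0,"dz": -0.8,"roll": 0,"fingers": 0.5},{"dx": 0,"dy": 0,"dz": -0.9,"roll": 0,"fingers": 0.5},{"dx": 0,"dy": 0,"dz": -0.9,"roll": 0,"fingers": 0.3},{"dx": 0,"dy": 0,"dz": 0,"roll": 0,"fingers": 0.3},{"dx": 0,"dy": 0,"dz": 0,"roll": 0,"fingers": 0.3},{"dx": 0,"dy": 0,"dz": 0,"roll": 0,"fingers": 0.3}]}}

```text
time: 19.18
tool_pos: [0.6114, 0.1631, 0.186]
tcp_rot: [2.168, 2.272, 0.002]
wrist_force: [-0.6, 0.2, -0.1]
width: 0.693
```

```bash
python3 - <<'E'
from h import *
s=bot.read_state(); print(s["time"],s["tool_pos"],s["wrist_force"],s["width"])
c=vision.read_camera("wrist"); P=cloud(c); d=vision.read_camera("side")
m=((abs(P[...,2]-.07)<.003)).astype(np.uint8); k,l,st,ce=cv2.connectedComponentsWithStats(m)
for i in range(1,k):
    if 60<st[i,4]<3000: print(st[i],onplane(c,*ce[i],.07).round(4))
hsv=cv2.cvtColor(c["pixels"],cv2.COLOR_RGB2HSV)
m=(hsv[...,1]>70)&(hsv[...,0]>12)&(hsv[...,0]<28)&(abs(P[...,2]-.042)<.004)&(abs(P[...,0]-.56)<.11)&(abs(P[...,1]-.182)<.08)
w=np.array([onplane(c,u,v,.042)[:2] for v,u in zip(*np.nonzero(m))])*1000; print("tray",cv2.minAreaRect(w.astype(np.float32)))
a=cv2.resize(d["pixels"][150:270,180:340,::-1],(400,300),interpolation=cv2.INTER_CUBIC)
cv2.imwrite("pics/end.png",np.hstack([a,cv2.resize(c["pixels"][...,::-1],(400,300))]))
E
```

```text
19.1833 [0.61139246 0.16306921 0.18596946] [-0.62095835  0.15910558 -0.0691983 ] 0.693329628139266
[242 175  23  23 399] [0.6108 0.1638 0.07  ]
[100 375  18   9  68] [ 0.4878 -0.0235  0.07  ]
tray ((548.2537841796875, 147.554931640625), (137.34228515625, 147.08782958984375), 68.71875)
```

View pics/end.png

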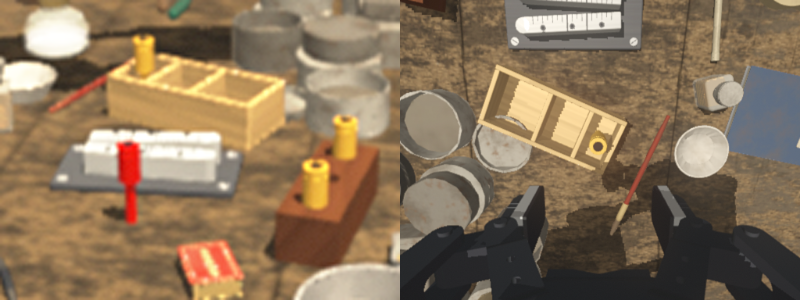

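The blank stands upright in the narrowest pocket: side crop (145,55), wrist crop (599,146). The other two are still in the block, and the gripper is clear. I hand in.

```bash
python3 -c "
from workcell import bot
print(bot.finish_job())"
```

```text
the job is handed in; nothing more can be done
None
```

The blank from the middle hole gauged in the far narrow band, so I stood it in the tray's narrowest pocket and handed the job in at about 19 s.

- **Gauging:** the blank went in at the wide end. The push then rose over about 3 mm to roughly 5.8 N, and I stopped there. The shank stood about 10 mm past the second heavy line, near +25 mm. I backed it out toward the mouth before lifting it.
- **Placing:** I lowered it until the pocket floor pushed back with about 2 N, then opened the fingers.
- **Final view:** the head top is at (0.611, 0.164, 0.070), within about 2 mm of the pocket centre, which is right for a blank standing on the floor. The other two blanks are still in their holes, and the gripper was clear above.
- **Check that failed:** the last automatic tray fit was spoiled by clutter (it came out 137 × 147 mm). That the tray did not move rests on the pictures and on the tray corners measured earlier, which lined up just before I placed the blank.
- **Small disagreements:** the stop point of about +25 mm suggests a shank near 8.6 mm, the thin end of the 9 mm class. The finger opening read about 16.7 mm on the 18 mm head.

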